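Shut the control box and lock its quarter-turn stud

TASK

Shut the hinged cover of the control box on the bench, then fasten it: push the T-handled sprung stud in until you feel it bottom lightly and turn it clockwise about a quarter turn, until it locks and stays in when you let go. Do not force the stud, and leave the things beside the box where they are.

Things in the scene. Friction and masses are not known exactly. Their poses are not given: they have to be found in the camera images.
- housing: Grey control box fixed to the bench, 170 mm (x, front to back) by 150 mm (y) by 70 mm high. Origin: centre of its underside; x points from the front (robot's side) to the hinge at the back, y left, z up. The hinge line runs along y at x +85, z 70 mm. With the cover shut the stud's axis is upright at x -45 mm, y 0. Two cable glands stick out 19 mm from its left wall.
- cover (a joint): Angle of the box's hinged cover, rad: 0 shut, growing as its front edge swings up and back; starts 0.5 to 1.0. The hinge is stiff: the cover stays where it is left and takes about 2 to 4 N near the front edge to move. It is 156 mm wide, its front edge 175 mm from the hinge line; shut, its outer face is 73 mm above the bench. Beside the stud it is plain sheet.
- cover_press (a point): Point on the cover's outer face where it can be pushed shut: 155 mm from the hinge line (20 mm behind the front edge), 52 mm to the left of the stud. Its frame turns with the cover and has the box's axes when shut.
- stud_grip (a point): Grasp point of the stud's black T handle, on the stud's axis, 47 mm above the cover's outer face when out. The handle is a bar 36 mm long (point x), 10 mm thick (point y) and 26 mm high (from 16 mm below to 10 mm above this point). Site z points out of the cover. The handle moves in and turns with the stud.
- stud_push (a joint): How far the stud is pushed in, m: 0 out. A spring (3 N at 0, 0.3 N more per mm) pushes it out. Its cross pin must pass a slotted keeper plate inside the box, down to a hard floor. The keeper's height is hidden: the floor lies at 11 to 22 mm, felt as a sudden rise of force above the spring's. Over 15 N on it does damage. Locked and let go, the stud stays in, at 7 to 18 mm.
- stud_turn (a joint): How far the stud is turned, rad, positive clockwise from above; starts 0 to 0.4. At 0, against a stop, bar and pin lie along the box's x, in line with the keeper's slot (within 0.1); else the pin lands on the plate after 1 to 11 mm. Pushed to within 1.5 mm of the floor, it turns freely past a ridge (near 1.0) to the end stop at 1.45; let go there it springs up 4 mm and is locked.
- stud: The stud (T handle, stem and cross pin as one). Origin on its axis, level with the cover's outer face when out; axes as point stud_grip.
- bench_stone: Bystander: dark stepped whetstone, 109 x 67 x 18 mm, lying in front of the box. Origin at the centre of its underside.
- brush: Bystander: round brush head with bristles in a white ring, about 74 mm wide and 74 mm high, to the right of the box, near its back. Origin at the centre of its underside.
- pins: Bystander: small dark open box, 68 x 60 x 24 mm, to the right of the box's front. Origin at the centre of its underside.

How it is judged:
By the outcome, as a careful person would: the job done as asked, in the order asked, and still so for the second after the job is handed in, with the robot touching nothing.
It also fails if it takes over 64 s, if anything falls off the work surface, if the arm or the gripper's body presses on something with over 40 N, if the wrist force passes 120 N, or if a joint passes its speed limit or range.

ROBOT

A 6-joint arm with a two-finger parallel gripper is mounted at the origin on the work surface; the furniture and walls round the work are solid. World frame = base frame: x ahead of the robot, y to its left, z up, the work surface at z = 0. Lengths are in m, angles in rad, forces in N, time in s.
With the tool pointing down it reaches from about 0.425 to 1.125 m from the base axis. Payload 14.9 kg.
Tool frame: the origin (TCP) lies midway between the tips of the shut fingers; the grasp point (between the pads) lies 19 mm behind it; z points along the fingers, y is the line along which they close (so a half turn about z gives the same grasp; the last joint's range is limited). The gripper opens to 91 mm and grips with 3 to 60 N. Pads are 32 mm wide; open, the fingers measure 118 mm over their backs; the gripper's body (76 mm by 178 mm) begins 60 mm behind the grasp point.
Start: joints at [-1.205, 0.379, 1.734, -0, 1.028, -0.033], TCP at [0.272, -0.645, 0.214] pointing down, gripper open.
Joint ranges: [-2.77, 2.77], [-0.74, 2.19], [0, 2.66], [-1.06, 4.2], [0.31, 2.87], [-3.08, 3.08]. Speed limits (rad/s): [1.89, 1.89, 2.39, 3.14, 3.14, 3.14].

INTERFACE

Orientations are given as a unit quaternion [x, y, z, w].
In Python, from station import read_state, cams, r gives the robot as it stands. The module is installed in compiled form; this text tells all that it offers.
- The arm moves only by the tool arm_command, never from a script. Its argument "plan" is a list of rows, each an object of numbers: "x", "y", "z": the shift along the tool's x, y, z in cm; "ax", "ay", "az": the turn, a rotation vector about the tool's x, y, z in degrees; "hand": the closure in counts, from 0 (fully open) to 255 (shut). In form: [{"x": .., "y": .., "z": .., "ax": .., "ay": .., "az": .., "hand": ..}, ...]. A call has 1 to 10 rows; each row shifts and turns the commanded pose from where the row before left it, along the tool's axes as they then stand; what a row does not reach is not made up. A row lasts 1/10 s, in which the tool goes at most 50 mm and 8.59 degrees, less where a joint would pass 70% of its speed; a pose out of reach is approached as far as the arm can. A call with a gripper value outside its range is refused whole. The fingers move at their own pace and stop on an object; the grip force is fixed at half the most. Time passes only in rows, so rows that do not move let the fingers close. It gives the time, the measured TCP pose, the force, the opening and the grip force at its end, in the units of the state.
- read_state(): the state, without advancing time (a new reading comes with each control period).
- cams.capture(name): name is "side" or "top" or "wrist"; returns a dict with "image" (400x640x3 uint8, red, green, blue), "K" (3x3 intrinsics, pixels), "view" (4x4, takes a point from world to camera coordinates); the wrist camera has in their place "T_tool_cam" (4x4, takes a point from camera to tool coordinates, whose origin is the TCP and whose axes are the flange's). Camera axes: x right, y down, z forward; pixel columns grow to the right and rows downward; lengths in m; the calibration is good to about 2 mm. A picture is of the moment at which its call begins: read the wrist's pose just before it. There is no depth.
- r.hand_in(): hands the job in; it is judged then, once.
Trained networks look in the newest picture that a camera, given by its name, has taken for a name from the list of things; names that differ only in an ending like _2 or _b are one class to them, and where a whole thing is asked for, a point or a joint stands for the part that bears it (a point fixed in the world has none). Each returns a list of dicts, best first, with "conf" (0 to 1); they miss things now and then, are a little off and sometimes report something else, mostly with a low value. They report only what shows in the picture. A call takes as long as a camera call.
- cams.search_frame(label, camera): "centre" ([row, column] in pixels, amid what is visible of it).
- cams.trace(label, camera): "mask" (400x640 bool, what is visible of it) and "centre" ([row, column] in pixels, amid what is visible of it).
- cams.spot_point(label, camera): "centre" ([row, column] in pixels: a listed point, or the origin of a listed thing).
The state is a dict: "clock": time; "q": joint angles; "joint_vel": joint speeds; "joint_torque": joint torques, N m; "tcp_pos": TCP position; "ee_rot": TCP orientation; "wrist_force": force on the tool from outside, world axes, zero at the start; "moment": the same for the moment, N m; "finger_gap": finger opening in m; "grip_force": force on a finger pad.
Only numpy, scipy, OpenCV 4.12 (cv2) and the standard library are available. Lean on these libraries where they do the work, as an engineer would, in place of code of your own. Each camera call takes 0.05 s, during which the arm holds its last target. There are 200 camera calls.

## Working session

There is one attempt and no reset: what is moved stays moved. The work goes in short steps, Python scripts to look and compute and a tool call to move; the robot and the scene stay as the last step left them, time stands still between calls to the robot, and variables do not carry over. Pictures are saved under pics/ and viewed, at most 10 in all, crops included, and the job is handed in when it is done.

Besides the shell and the picture viewer there is one more tool, called after ">>>" by a JSON object that holds its "api" and its "payload". arm_command: Moves the arm, as the interface text tells. Its arguments: {"type":"object","properties":{"plan":{"type":"array"}},"required":["plan"]}

```bash
mkdir -p pics; cat > h.py <<'E'
import numpy as np, cv2
from station import read_state, cams, r
from scipy.spatial.transform import Rotation as R
from scipy.optimize import least_squares
def cap(n):
    s=read_state(); c=cams.capture(n)
    if n=="wrist":
        T=np.eye(4); T[:3,:3]=R.from_quat(s["ee_rot"]).as_matrix(); T[:3,3]=s["tcp_pos"]
        c["view"]=np.linalg.inv(T@c["T_tool_cam"])
    return c
def save(c,name): cv2.imwrite("pics/"+name,c["image"][:,:,::-1])
def proj(c,p):
    p=np.atleast_2d(p); q=p@c["view"][:3,:3].T+c["view"][:3,3]; q=q@c["K"].T
    return q[:,:2]/q[:,2:]   # col,row
def ray(c,rc):
    V=np.linalg.inv(c["view"]); d=V[:3,:3]@np.linalg.inv(c["K"])@[rc[1],rc[0],1]
    return V[:3,3],d/np.linalg.norm(d)
def at_z(c,rc,z):
    o,d=ray(c,rc); return o+d*(z-o[2])/d[2]
def tri(obs):
    A=0;b=0
    for c,rc in obs:
        o,d=ray(c,rc); P=np.eye(3)-np.outer(d,d); A=A+P; b=b+P@o
    return np.linalg.solve(A,b)
E
python3 - <<'E'
from h import *
np.set_printoptions(precision=3,suppress=True)
s=read_state(); print(s["clock"],s["tcp_pos"],s["ee_rot"],s["wrist_force"])
C={n:cap(n) for n in("side","top")}
for n,c in C.items():
    save(c,n+"0.png"); print(n,np.linalg.inv(c["view"])[:3])
    for l in("housing","cover","cover_press","stud_grip","stud","bench_stone","brush","pins"):
        d=cams.spot_point(l,n); print(l,[(x["centre"],round(x["conf"],2)) for x in d[:2]])
E
```

```text
0.0 [ 0.272 -0.645  0.213] [ 0.98   0.198 -0.    -0.001] [ 0.472 -0.278 -0.285]
side [[-0.998 -0.04   0.046  0.483]
 [-0.058  0.375 -0.925  0.738]
 [ 0.02  -0.926 -0.377  0.423]]
housing [([260.3, 292.1], 0.75), ([254.1, 379.7], 0.56)]Traceback (most recent call last):
  File "<stdin>", line 8, in <module>
ValueError: it knows: bench_stone, brush, cover_press, housing, pins, stud, stud_grip
```

```bash
python3 - <<'E'
from h import *
np.set_printoptions(precision=3,suppress=True)
C={n:cap(n) for n in("side","top")}
O={}
for n,c in C.items():
    save(c,n+"1.png"); print(n,np.linalg.inv(c["view"])[:3])
    for l in("housing","cover_press","stud_grip","stud","bench_stone","brush","pins"):
        d=cams.spot_point(l,n); print(l,[(x["centre"],round(x["conf"],2)) for x in d[:2]])
        if d: O.setdefault(l,[]).append((c,d[0]["centre"]))
for l,o in O.items():
    print(l, tri(o) if len(o)>1 else "", [at_z(c,rc,0) for c,rc in o])
E
```

```text
side [[-0.998 -0.04   0.046  0.483]
 [-0.058  0.375 -0.925  0.738]
 [ 0.02  -0.926 -0.377  0.423]]
housing [([260.5, 291.7], 0.81)]
cover_press [([172.5, 294.8], 0.68)]
stud_grip [([163.1, 257.1], 0.66)]
stud [([174.5, 282.2], 0.88)]
bench_stone [([254.5, 376.3], 0.91)]
brush []
pins []
top [[-0.001 -0.997  0.081  0.466]
 [-1.     0.002  0.003 -0.035]
 [-0.003 -0.081 -0.997  1.033]]
housing [([187.9, 267.5], 0.24)]
cover_press [([184.1, 266.3], 0.96)]
stud_grip [([146.0, 287.6], 0.72)]
stud [([170.9, 294.5], 0.51)]
bench_stone [([273.6, 320.3], 0.7)]
brush [([146.8, 376.7], 0.64), ([274.1, 321.7], 0.22)]
pins [([193.4, 378.6], 0.6)]
housing [0.563 0.083 0.038] [array([0.567, 0.019, 0.   ]), array([0.571, 0.088, 0.   ])]
cover_press [0.556 0.066 0.2  ] [array([ 0.621, -0.535,  0.   ]), array([0.578, 0.091, 0.   ])]
stud_grip [0.623 0.032 0.203] [array([ 0.76 , -0.622,  0.   ]), array([0.656, 0.048, 0.   ])]
stud [0.582 0.022 0.18 ] [array([ 0.658, -0.511,  0.   ]), array([0.605, 0.034, 0.   ])]
bench_stone [ 0.398 -0.018  0.001] [array([ 0.396, -0.021,  0.   ]), array([ 0.399, -0.018,  0.   ])]
brush  [array([ 0.654, -0.133,  0.   ])]
pins  [array([ 0.559, -0.136,  0.   ])]
```

View pics/side1.png

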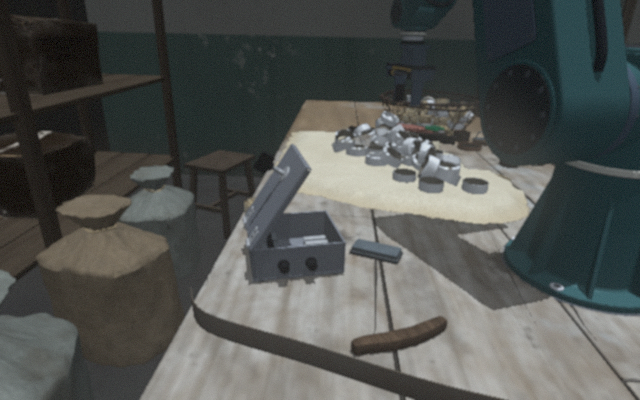

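View pics/top1.png

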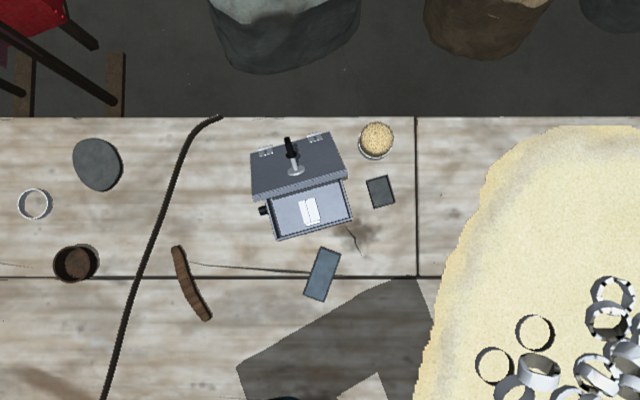

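```bash
python3 - <<'E'
import cv2,numpy as np
a=cv2.imread("pics/top1.png")[120:250,240:370]; b=cv2.imread("pics/side1.png")[140:290,230:360]
z=lambda i:cv2.resize(i,None,fx=3,fy=3,interpolation=cv2.INTER_CUBIC)
o=np.zeros((450,790,3),np.uint8); o[:390,:390]=z(a); o[:450,400:790]=z(b); cv2.imwrite("pics/crop1.png",cv2.convertScaleAbs(o,alpha=1.3))
E
```

```text
(no output)
```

View pics/crop1.png

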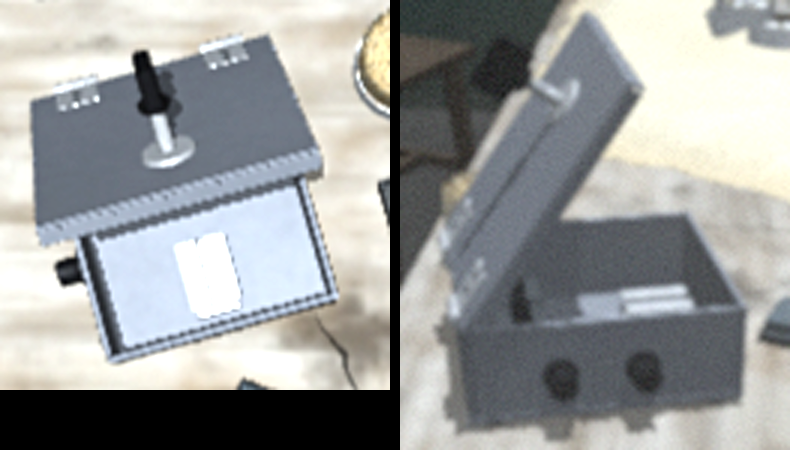

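```bash
cat > fit.py <<'E'
from h import *
def pts(p,names):
    x,y,yaw,a=p[:4]; ca,sa=np.cos(a),np.sin(a)
    def cov(d,v,h): # d from hinge toward front, v left, h above outer face
        # hinge axis at x85,z70; shut point: x=85-d, z=73+h
        rx,rz=-d,.003+h
        return np.array([.085+rx*ca+rz*sa, v, .070-rx*sa+rz*ca])
    L=dict(fl=[-.085,.075,.07],fr=[-.085,-.075,.07],flb=[-.085,.075,0],blb=[.085,.075,0],
     hl=cov(0,.078,0),hr=cov(0,-.078,0),cl=cov(.175,.078,0),cr=cov(.175,-.078,0),
     press=cov(.155,.052,0),grip=cov(.130,0,.047),stud=cov(.130,0,0))
    Rz=R.from_euler("z",yaw).as_matrix()
    return np.array([Rz@np.array(L[n])+[x,y,0] for n in names])
E
python3 - <<'E'
from fit import *
np.set_printoptions(precision=3,suppress=True)
T=dict(fl=(277.3,240),fr=(352.7,219),hl=(250.7,153.3),hr=(330.7,132.3),cl=(252.7,195),cr=(347.3,172.3),press=(266.3,184.1),grip=(287.6,146),stud=(294.5,170.9))
S=dict(fl=(344,241.7),flb=(343.3,273.3),blb=(253.3,283.3),cl=(308.7,169.3),cr=(293.3,145),press=(294.8,172.5),grip=(257.1,163.1),stud=(282.2,174.5))
ct,cs=cap("top"),cap("side")
def res(p): return np.concatenate([(proj(c,pts(p,D))-np.array(list(D.values()))).ravel() for c,D in((ct,T),(cs,S))])
f=least_squares(res,[.57,.05,.25,.9],loss="soft_l1",x_scale=[.01,.01,.1,.1]); print(f.x,f.cost)
rr=res(f.x).reshape(-1,2)
for n,e in zip(list(T)+["s_"+k for k in S],rr): print(n,e)
p=f.x
for a in(p[3],0):
    n=["press","grip","stud","hl","fl","cl"]; 
    for k,v in zip(n,pts([*p[:3],a],n)): print(k,v)
E
```

```text
[0.567 0.014 0.265 0.975] 24.171433600414396
fl [-1.941  0.415]
fr [0.171 0.277]
hl [-0.237 -0.886]
hr [-0.545 -1.335]
cl [-0.556  0.805]
cr [-0.735 -2.064]
press [1.077 1.766]
grip [ 2.026 -0.093]
stud [2.3   0.076]
s_fl [0.606 0.47 ]
s_flb [-0.377  1.967]
s_blb [-1.701  0.891]
s_cl [-3.308 -2.077]
s_cr [-2.08  -1.383]
s_press [ 1.294 -0.28 ]
s_grip [ 5.134 -1.564]
s_stud [1.787 0.008]
press [0.554 0.065 0.2  ]
grip [0.618 0.028 0.206]
stud [0.581 0.018 0.179]
hl [0.631 0.112 0.072]
fl [0.465 0.064 0.07 ]
cl [0.536 0.087 0.217]
press [0.486 0.046 0.073]
grip [0.523 0.002 0.12 ]
stud [0.523 0.002 0.073]
hl [0.628 0.112 0.073]
fl [0.465 0.064 0.07 ]
cl [0.46  0.066 0.073]
```

>>> {"api": "arm_command", "payload": {"plan": [{"z": -4.4, "hand": 255}, {"z": -4.4, "hand": 255}, {"x": 3.6, "y": -3.3, "hand": 255}, {"x": 3.6, "y": -3.3, "hand": 255}, {"x": 3.6, "y": -3.3, "hand": 255}, {"x": 3.6, "y": -3.3, "hand": 255}, {"x": 3.6, "y": -3.3, "hand": 255}, {"x": 3.6, "y": -3.3, "hand": 255}, {"x": 3.6, "y": -3.3, "hand": 255}, {"x": 3.6, "y": -3.3, "hand": 255}]}}

```text
$.plan[0]: bad value
```

>>> {"api": "arm_command", "payload": {"plan": [{"x": 3.6, "y": -3.3, "hand": 255}, {"x": 3.6, "y": -3.3, "hand": 255}, {"x": 3.6, "y": -3.3, "hand": 255}, {"x": 3.6, "y": -3.3, "hand": 255}, {"x": 3.6, "y": -3.3, "hand": 255}, {"x": 3.6, "y": -3.3, "hand": 255}, {"x": 3.6, "y": -3.3, "hand": 255}, {"x": 3.6, "y": -3.3, "hand": 255}, {"az": 7.7, "hand": 255}, {"hand": 255}]}}

```text
$.plan[0]: bad value
```

>>> {"api": "arm_command", "payload": {"plan": [{"x": 0, "y": 0, "z": -4.4, "ax": 0, "ay": 0, "az": 0, "hand": 255}, {"x": 0, "y": 0, "z": -4.4, "ax": 0, "ay": 0, "az": 0, "hand": 255}, {"x": 3.6, "y": -3.3, "z": 0, "ax": 0, "ay": 0, "az": 0, "hand": 255}, {"x": 3.6, "y": -3.3, "z": 0, "ax": 0, "ay": 0, "az": 0, "hand": 255}, {"x": 3.6, "y": -3.3, "z": 0, "ax": 0, "ay": 0, "az": 0, "hand": 255}, {"x": 3.6, "y": -3.3, "z": 0, "ax": 0, "ay": 0, "az": 0, "hand": 255}, {"x": 3.6, "y": -3.3, "z": 0, "ax": 0, "ay": 0, "az": 0, "hand": 255}, {"x": 3.6, "y": -3.3, "z": 0, "ax": 0, "ay": 0, "az": 0, "hand": 255}, {"x": 3.6, "y": -3.3, "z": 0, "ax": 0, "ay": 0, "az": 0, "hand": 255}, {"x": 3.6, "y": -3.3, "z": 0, "ax": 0, "ay": 0, "az": 0, "hand": 255}]}}

```text
clock: 2.05
tcp_pos: [0.4351, -0.2882, 0.3022]
ee_rot: [0.98, 0.198, 0.0, 0.0]
wrist_force: [1.0, -0.7, 0.4]
finger_gap: 0.0144
grip_force: 0.0
```

>>> {"api": "arm_command", "payload": {"plan": [{"x": 3.6, "y": -3.3, "z": 0, "ax": 0, "ay": 0, "az": 0, "hand": 255}, {"x": 3.6, "y": -3.3, "z": 0, "ax": 0, "ay": 0, "az": 0, "hand": 255}, {"x": 3.6, "y": -3.3, "z": 0, "ax": 0, "ay": 0, "az": 0, "hand": 255}, {"x": 3.6, "y": -3.3, "z": 0, "ax": 0, "ay": 0, "az": 0, "hand": 255}, {"x": 3.6, "y": -3.3, "z": 0, "ax": 0, "ay": 0, "az": 0, "hand": 255}, {"x": 3.6, "y": -3.3, "z": 0, "ax": 0, "ay": 0, "az": 0, "hand": 255}, {"x": 3.6, "y": -3.3, "z": 0, "ax": 0, "ay": 0, "az": 0, "hand": 255}, {"x": 3.6, "y": -3.3, "z": 0, "ax": 0, "ay": 0, "az": 0, "hand": 255}, {"x": 0, "y": 0, "z": 0, "ax": 0, "ay": 0, "az": 7.7, "hand": 255}, {"x": 0, "y": 0, "z": 0, "ax": 0, "ay": 0, "az": 0, "hand": 255}]}}

```text
clock: 3.05
tcp_pos: [0.5977, 0.0663, 0.3017]
ee_rot: [0.991, 0.132, -0.0, 0.0]
wrist_force: [-1.1, -1.0, 0.3]
finger_gap: 0.0004
grip_force: 0.0
```

>>> {"api": "arm_command", "payload": {"plan": [{"x": -0.3, "y": -0.5, "z": 3.1, "ax": 0, "ay": 0, "az": 0, "hand": 255}, {"x": -0.3, "y": -0.5, "z": 3.1, "ax": 0, "ay": 0, "az": 0, "hand": 255}, {"x": -0.4, "y": 0, "z": 3.0, "ax": 0, "ay": 0, "az": 0, "hand": 255}, {"x": 0, "y": 0, "z": 0, "ax": 0, "ay": 0, "az": 0, "hand": 255}, {"x": -1.36, "y": 0, "z": 0.75, "ax": 0, "ay": 0, "az": 0, "hand": 255}, {"x": -1.28, "y": 0, "z": 0.87, "ax": 0, "ay": 0, "az": 0, "hand": 255}, {"x": -1.18, "y": 0, "z": 1.0, "ax": 0, "ay": 0, "az": 0, "hand": 255}, {"x": -1.08, "y": 0, "z": 1.12, "ax": 0, "ay": 0, "az": 0, "hand": 255}]}}

```text
clock: 3.85
tcp_pos: [0.5375, 0.0589, 0.1727]
ee_rot: [0.991, 0.132, 0.001, 0.0]
wrist_force: [1.3, -0.8, 0.2]
finger_gap: 0.0007
grip_force: 0.3
```

>>> {"api": "arm_command", "payload": {"plan": [{"x": -0.96, "y": 0, "z": 1.21, "ax": 0, "ay": 0, "az": 0, "hand": 255}, {"x": -0.84, "y": 0, "z": 1.31, "ax": 0, "ay": 0, "az": 0, "hand": 255}, {"x": -0.7, "y": 0, "z": 1.37, "ax": 0, "ay": 0, "az": 0, "hand": 255}, {"x": -0.56, "y": 0, "z": 1.45, "ax": 0, "ay": 0, "az": 0, "hand": 255}]}}

```text
clock: 4.25
tcp_pos: [0.5076, 0.0512, 0.118]
ee_rot: [0.991, 0.132, -0.0, -0.0]
wrist_force: [0.4, -0.3, -0.2]
finger_gap: 0.0006
grip_force: 0.1
```

```bash
python3 - <<'E'
from h import *
c=cap("side"); save(c,"side2.png"); i=c["image"][120:300,200:400,::-1]
cv2.imwrite("pics/crop2.png",cv2.resize(i,None,fx=3,fy=3)); print(read_state()["wrist_force"])
E
```

```text
[-2.85672764 -0.1711935  -2.85922131]
```

View pics/crop2.png

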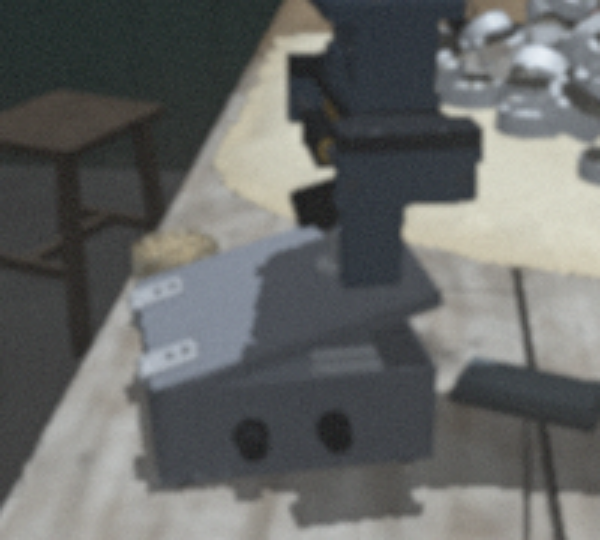

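The cover follows the finger (fingertip at crop col 370, row 280) and is at about 0.3 rad. I'll push on to shut.

>>> {"api": "arm_command", "payload": {"plan": [{"x": -0.41, "y": 0, "z": 1.5, "ax": 0, "ay": 0, "az": 0, "hand": 255}, {"x": -0.26, "y": 0, "z": 1.52, "ax": 0, "ay": 0, "az": 0, "hand": 255}, {"x": -0.11, "y": 0, "z": 1.3, "ax": 0, "ay": 0, "az": 0, "hand": 255}, {"x": 0, "y": 0, "z": 0.2, "ax": 0, "ay": 0, "az": 0, "hand": 255}, {"x": 0, "y": 0, "z": 0.1, "ax": 0, "ay": 0, "az": 0, "hand": 255}]}}

```text
clock: 4.8
tcp_pos: [0.5001, 0.0493, 0.0729]
ee_rot: [0.991, 0.132, -0.002, -0.0]
wrist_force: [-15.2, -1.6, 33.8]
finger_gap: 0.0003
grip_force: 16.6
```

>>> {"api": "arm_command", "payload": {"plan": [{"x": 0, "y": 0, "z": -1, "ax": 0, "ay": 0, "az": 0, "hand": 255}, {"x": 0, "y": 0, "z": -4, "ax": 0, "ay": 0, "az": 0, "hand": 255}, {"x": 0, "y": 0, "z": -4, "ax": 0, "ay": 0, "az": 0, "hand": 0}, {"x": 0, "y": 2, "z": -4, "ax": 0, "ay": 0, "az": 0, "hand": 0}, {"x": 0, "y": 3, "z": -4, "ax": 0, "ay": 0, "az": 0, "hand": 0}, {"x": 0, "y": 0, "z": 0, "ax": 0, "ay": 0, "az": 0, "hand": 0}]}}

```text
clock: 5.4
tcp_pos: [0.5175, -0.0009, 0.2486]
ee_rot: [0.991, 0.131, 0.004, 0.001]
wrist_force: [0.9, 0.6, -0.6]
finger_gap: 0.0292
grip_force: 0.0
```

```bash
python3 - <<'E'
from fit import *
np.set_printoptions(precision=3,suppress=True)
s=read_state(); print(s["tcp_pos"],s["wrist_force"],s["finger_gap"])
C={n:cap(n) for n in("side","top","wrist")}; O={}
print(C["wrist"]["T_tool_cam"])
for n,c in C.items():
    for l in("cover_press","stud_grip","stud"):
        d=cams.spot_point(l,n); print(n,l,[(x["centre"],round(x["conf"],2)) for x in d[:2]])
        if d: O.setdefault(l,[]).append((c,d[0]["centre"]))
for l,z in(("cover_press",.073),("stud_grip",.12),("stud",.073)):
    o=O.get(l,[]); print(l, tri(o) if len(o)>1 else "", [at_z(c,rc,z) for c,rc in o])
o=np.zeros((600,800,3),np.uint8)
w=C["wrist"]; save(w,"wrist3.png")
E
```

```text
[ 0.517 -0.001  0.249] [ 0.903  0.557 -0.612] 0.02918277168639789
[[-0.    -0.959 -0.282  0.08 ]
 [ 1.    -0.    -0.     0.   ]
 [ 0.    -0.282  0.959 -0.171]
 [ 0.     0.     0.     1.   ]]
side cover_press [([236.9, 332.8], 0.96)]
side stud_grip [([204.4, 316.4], 0.67)]
side stud [([222.1, 313.7], 0.64)]
top cover_press [([231.9, 287.7], 0.91)]
top stud_grip []
top stud []
wrist cover_press [([199.9, 276.4], 0.72), ([260.0, 318.9], 0.19)]
wrist stud_grip [([189.9, 325.8], 0.93)]
wrist stud [([180.5, 328.0], 0.93)]
cover_press [0.485 0.043 0.068] [array([0.487, 0.051, 0.073]), array([0.481, 0.041, 0.073]), array([0.488, 0.043, 0.073])]
stud_grip [0.521 0.002 0.116] [array([0.521, 0.012, 0.12 ]), array([0.521, 0.002, 0.12 ])]
stud [0.523 0.    0.078] [array([ 0.526, -0.009,  0.073]), array([ 0.52 , -0.001,  0.073])]
```

View pics/wrist3.png

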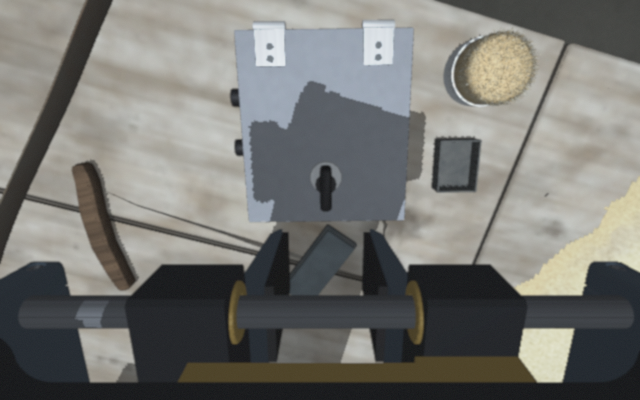

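```bash
python3 - <<'E'
from fit import *
from scipy.optimize import minimize
np.set_printoptions(precision=4,suppress=True)
w=cap("wrist"); g=w["image"].sum(2); m=np.zeros(g.shape,bool); m[150:222,300:350]=g[150:222,300:350]<90
n,lab,st,_=cv2.connectedComponentsWithStats(m.astype(np.uint8)); k=1+st[1:,4].argmax(); m=lab==k; print(st[k])
B=np.array([[x,y,z] for x in(-.018,.018) for y in(-.005,.005) for z in(-.016,.010)])
S=4
M=cv2.resize(m.astype(np.uint8),None,fx=S,fy=S)
def iou(p):
    q=R.from_euler("z",p[2]).apply(B)+[p[0],p[1],.120]
    im=np.zeros(M.shape,np.uint8); cv2.fillConvexPoly(im,cv2.convexHull(np.round((proj(w,q)+.5)*S).astype(np.int32)),1)
    return -(im&M).sum()/(im|M).sum()
best=min((minimize(iou,[.523,.001,.265-t],method="Nelder-Mead",options=dict(initial_simplex=[[.523,.001,.265-t],[.527,.001,.265-t],[.523,.005,.265-t],[.523,.001,.365-t]])) for t in(0,.1,.2,.3,.4)),key=lambda r:r.fun)
print(best.x,best.fun,"turn",.265-best.x[2])
# box yaw from cover press/top hinge: left & right front corners
print(at_z(w,(220,248),.073),at_z(w,(220,404),.073),at_z(w,(29,236),.073),at_z(w,(27,413),.073))
E
```

```text
[323 166   8   8  39]
[ 0.527 -0.007  0.365] 0.0 turn -0.09999999999999998
[0.459  0.0667 0.073 ] [ 0.4998 -0.0839  0.073 ] [0.627  0.1119 0.073 ] [ 0.6684 -0.0351  0.073 ]<stdin>:12: RuntimeWarning: overflow encountered in scalar negative
```

```bash
python3 - <<'E'
from fit import *
from scipy.optimize import minimize
np.set_printoptions(precision=4,suppress=True,linewidth=200)
w=cap("wrist"); G=w["image"].astype(int).sum(2); print(G[186,312:340],G[160:216:3,325])
B=np.array([[x,y,z] for x in(-.018,.018) for y in(-.005,.005) for z in(-.016,.010)])
S=4
for th in(110,150):
    m=np.zeros(G.shape,np.uint8); m[155:218,308:342]=G[155:218,308:342]<th
    n,lab,st,_=cv2.connectedComponentsWithStats(m); k=1+st[1:,4].argmax(); m=(lab==k).astype(np.uint8); print(st[k])
    M=cv2.resize(m,None,fx=S,fy=S)
    def iou(p):
        q=R.from_euler("z",p[2]).apply(B)+[p[0],p[1],.120]
        im=np.zeros(M.shape,np.uint8); cv2.fillConvexPoly(im,cv2.convexHull(np.round((proj(w,q)+.5)*S).astype(np.int32)),1)
        return -float((im&M).sum())/float((im|M).sum())
    rs=[minimize(iou,[.523,.001,a],method="Nelder-Mead",options=dict(initial_simplex=[[.523,.001,a],[.527,.001,a],[.523,.005,a],[.523,.001,a+.1]])) for a in(.265,.1,0,-.15)]
    b=min(rs,key=lambda r:r.fun); print(b.x,b.fun,"turn",.267-b.x[2])
E
```

```text
[273 286 316 322 273 184 124 105  96  83  87  89  97 106 110 121 118 107  95  90  88 112 119 146 223 313 339 311] [275 334  68  73  98 103 103  95 104 106 103 108 105 105 103  99  98 223 279]
[319 166  15  44 402]
[0.5228 0.0031 0.2639] -0.6139817629179332 turn 0.003110568051659046
[318 165  18  45 537]
[0.5215 0.0026 0.2658] -0.7220483641536273 turn 0.0011544734034447668
```

>>> {"api": "arm_command", "payload": {"plan": [{"x": 0.5, "y": -0.1, "z": 3.5, "ax": 0, "ay": 0, "az": 0, "hand": 100}, {"x": 0, "y": 0, "z": 3.5, "ax": 0, "ay": 0, "az": 0, "hand": 100}, {"x": 0, "y": 0, "z": 3.5, "ax": 0, "ay": 0, "az": 0, "hand": 100}, {"x": 0, "y": 0, "z": 2.5, "ax": 0, "ay": 0, "az": 0, "hand": 100}, {"x": 0, "y": 0, "z": 1.3, "ax": 0, "ay": 0, "az": 0, "hand": 100}, {"x": 0, "y": 0, "z": 0, "ax": 0, "ay": 0, "az": 0, "hand": 100}]}}

```text
clock: 6.7
tcp_pos: [0.5178, 0.0034, 0.0987]
ee_rot: [0.991, 0.132, -0.001, -0.0]
wrist_force: [-1.0, 0.1, -0.1]
finger_gap: 0.0556
grip_force: 0.0
```

```bash
python3 - <<'E'
from fit import *
s=read_state(); print(s["tcp_pos"],s["wrist_force"],s["finger_gap"],s["q"])
w=cap("wrist"); d=cams.spot_point("stud_grip","wrist"); print([(x["centre"],x["conf"],at_z(w,x["centre"],.12)) for x in d[:2]])
i=w["image"][120:,150:500,::-1]; cv2.imwrite("pics/crop4.png",cv2.resize(i,None,fx=2,fy=2))
E
```

```text
[0.51777639 0.00338855 0.09870343] [-0.95146858  0.093167   -0.13621541] 0.055642230656909604 [-3.84744908e-02  2.75749773e-01  2.14397344e+00  1.29725899e-05
  7.24397323e-01  1.26790587e+00]
[([272.7, 327.9], 0.71, array([0.52129814, 0.00300201, 0.12      ]))]
```

View pics/crop4.png

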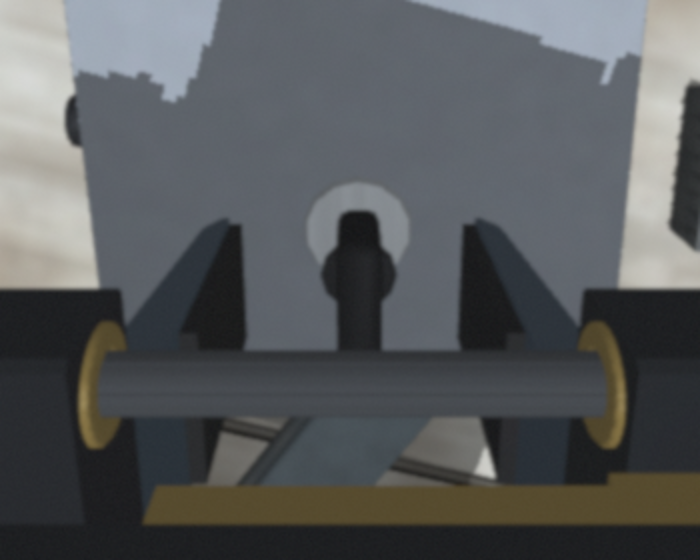

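>>> {"api": "arm_command", "payload": {"plan": [{"x": 0.4, "y": 0.15, "z": -0.6, "ax": 0, "ay": 0, "az": 0, "hand": 100}, {"x": 0, "y": 0, "z": 0, "ax": 0, "ay": 0, "az": 0, "hand": 255}, {"x": 0, "y": 0, "z": 0, "ax": 0, "ay": 0, "az": 0, "hand": 255}, {"x": 0, "y": 0, "z": 0, "ax": 0, "ay": 0, "az": 0, "hand": 255}, {"x": 0, "y": 0, "z": 0, "ax": 0, "ay": 0, "az": 0, "hand": 255}, {"x": 0, "y": 0, "z": 0, "ax": 0, "ay": 0, "az": 0, "hand": 255}, {"x": 0, "y": 0, "z": 0, "ax": 0, "ay": 0, "az": 0, "hand": 255}, {"x": 0, "y": 0, "z": 0, "ax": 0, "ay": 0, "az": 0, "hand": 255}, {"x": 0, "y": 0, "z": 0, "ax": 0, "ay": 0, "az": 0, "hand": 255}]}}

```text
clock: 7.7
tcp_pos: [0.5228, 0.003, 0.106]
ee_rot: [0.991, 0.132, -0.0, -0.0]
wrist_force: [-0.4, 0.5, 2.0]
finger_gap: 0.0096
grip_force: 30.2
```

>>> {"api": "arm_command", "payload": {"plan": [{"x": 0, "y": 0, "z": 0.1, "ax": 0, "ay": 0, "az": 0, "hand": 255}, {"x": 0, "y": 0, "z": 0.1, "ax": 0, "ay": 0, "az": 0, "hand": 255}, {"x": 0, "y": 0, "z": 0.1, "ax": 0, "ay": 0, "az": 0, "hand": 255}, {"x": 0, "y": 0, "z": 0, "ax": 0, "ay": 0, "az": 0, "hand": 255}]}}

```text
clock: 8.1
tcp_pos: [0.5228, 0.003, 0.1028]
ee_rot: [0.991, 0.132, -0.0, -0.0]
wrist_force: [-0.6, 1.0, 3.0]
finger_gap: 0.0097
grip_force: 30.3
```

```bash
python3 - <<'E'
from h import *
for i in range(4):
    s=read_state(); print(s["tcp_pos"],s["wrist_force"],s["moment"]); cams.capture("side")
E
```

```text
[0.52284904 0.00297772 0.10282457] [-0.58580897  0.96322573  2.98035239] [0.23402364 0.11711987 0.02650199]
[0.52287507 0.00298135 0.10288791] [-0.34121224  0.92750674  3.24667586] [ 0.30044991  0.09866781 -0.02566135]
[0.52287854 0.0029583  0.1029378 ] [-0.4004151   1.19024759  4.14570705] [ 0.2912744   0.11328503 -0.00662784]
[0.52288172 0.00297474 0.10295264] [-0.75677469  1.39756092  2.32843012] [0.31904235 0.16088315 0.00820716]
```

>>> {"api": "arm_command", "payload": {"plan": [{"x": 0, "y": 0, "z": 0.1, "ax": 0, "ay": 0, "az": 0, "hand": 255}, {"x": 0, "y": 0, "z": 0.1, "ax": 0, "ay": 0, "az": 0, "hand": 255}, {"x": 0, "y": 0, "z": 0.1, "ax": 0, "ay": 0, "az": 0, "hand": 255}, {"x": 0, "y": 0, "z": 0, "ax": 0, "ay": 0, "az": 0, "hand": 255}]}}

```text
clock: 8.7
tcp_pos: [0.5229, 0.003, 0.0998]
ee_rot: [0.991, 0.132, 0.0, -0.0]
wrist_force: [-0.1, 1.7, 4.2]
finger_gap: 0.0096
grip_force: 30.3
```

>>> {"api": "arm_command", "payload": {"plan": [{"x": 0, "y": 0, "z": 0.1, "ax": 0, "ay": 0, "az": 0, "hand": 255}, {"x": 0, "y": 0, "z": 0.1, "ax": 0, "ay": 0, "az": 0, "hand": 255}, {"x": 0, "y": 0, "z": 0.1, "ax": 0, "ay": 0, "az": 0, "hand": 255}, {"x": 0, "y": 0, "z": 0.1, "ax": 0, "ay": 0, "az": 0, "hand": 255}, {"x": 0, "y": 0, "z": 0, "ax": 0, "ay": 0, "az": 0, "hand": 255}]}}

```text
clock: 9.2
tcp_pos: [0.5229, 0.0029, 0.0959]
ee_rot: [0.991, 0.132, 0.0, -0.0]
wrist_force: [-0.9, 2.1, 4.6]
finger_gap: 0.0097
grip_force: 30.3
```

>>> {"api": "arm_command", "payload": {"plan": [{"x": 0, "y": 0, "z": 0.05, "ax": 0, "ay": 0, "az": 0, "hand": 255}, {"x": 0, "y": 0, "z": 0.05, "ax": 0, "ay": 0, "az": 0, "hand": 255}, {"x": 0, "y": 0, "z": 0, "ax": 0, "ay": 0, "az": 0, "hand": 255}]}}

```text
clock: 9.5
tcp_pos: [0.5229, 0.003, 0.095]
ee_rot: [0.991, 0.132, 0.0, -0.0]
wrist_force: [-0.7, 1.8, 5.4]
finger_gap: 0.0096
grip_force: 30.3
```

>>> {"api": "arm_command", "payload": {"plan": [{"x": 0, "y": 0, "z": 0.05, "ax": 0, "ay": 0, "az": 0, "hand": 255}, {"x": 0, "y": 0, "z": 0, "ax": 0, "ay": 0, "az": 0, "hand": 255}]}}

```text
clock: 9.7
tcp_pos: [0.5229, 0.003, 0.0945]
ee_rot: [0.991, 0.132, 0.0, -0.0]
wrist_force: [0.0, 1.8, 5.3]
finger_gap: 0.0101
grip_force: 30.3
```

>>> {"api": "arm_command", "payload": {"plan": [{"x": 0, "y": 0, "z": 0.05, "ax": 0, "ay": 0, "az": 0, "hand": 255}, {"x": 0, "y": 0, "z": 0, "ax": 0, "ay": 0, "az": 0, "hand": 255}]}}

```text
clock: 9.9
tcp_pos: [0.5229, 0.0029, 0.094]
ee_rot: [0.991, 0.132, -0.0, 0.0]
wrist_force: [-2.2, 1.8, 5.6]
finger_gap: 0.0098
grip_force: 30.3
```

>>> {"api": "arm_command", "payload": {"plan": [{"x": 0, "y": 0, "z": 0.05, "ax": 0, "ay": 0, "az": 0, "hand": 255}, {"x": 0, "y": 0, "z": 0, "ax": 0, "ay": 0, "az": 0, "hand": 255}]}}

```text
clock: 10.1
tcp_pos: [0.5229, 0.003, 0.0935]
ee_rot: [0.991, 0.132, 0.0, -0.0]
wrist_force: [-1.0, 2.8, 5.6]
finger_gap: 0.0098
grip_force: 30.3
```

>>> {"api": "arm_command", "payload": {"plan": [{"x": 0, "y": 0, "z": 0.05, "ax": 0, "ay": 0, "az": 0, "hand": 255}, {"x": 0, "y": 0, "z": 0, "ax": 0, "ay": 0, "az": 0, "hand": 255}]}}

```text
clock: 10.3
tcp_pos: [0.5228, 0.003, 0.093]
ee_rot: [0.991, 0.132, -0.0, -0.0]
wrist_force: [-1.6, 2.7, 5.1]
finger_gap: 0.01
grip_force: 30.3
```

>>> {"api": "arm_command", "payload": {"plan": [{"x": 0, "y": 0, "z": 0.05, "ax": 0, "ay": 0, "az": 0, "hand": 255}, {"x": 0, "y": 0, "z": 0, "ax": 0, "ay": 0, "az": 0, "hand": 255}]}}

```text
clock: 10.5
tcp_pos: [0.5229, 0.003, 0.0925]
ee_rot: [0.991, 0.132, 0.0, -0.0]
wrist_force: [-1.2, 1.8, 5.0]
finger_gap: 0.0096
grip_force: 30.4
```

>>> {"api": "arm_command", "payload": {"plan": [{"x": 0, "y": 0, "z": 0.05, "ax": 0, "ay": 0, "az": 0, "hand": 255}, {"x": 0, "y": 0, "z": 0, "ax": 0, "ay": 0, "az": 0, "hand": 255}]}}

```text
clock: 10.7
tcp_pos: [0.5229, 0.003, 0.092]
ee_rot: [0.991, 0.132, 0.0, -0.0]
wrist_force: [-1.1, 2.4, 6.2]
finger_gap: 0.0098
grip_force: 30.4
```

>>> {"api": "arm_command", "payload": {"plan": [{"x": 0, "y": 0, "z": 0.05, "ax": 0, "ay": 0, "az": 0, "hand": 255}, {"x": 0, "y": 0, "z": 0, "ax": 0, "ay": 0, "az": 0, "hand": 255}]}}

```text
clock: 10.9
tcp_pos: [0.5229, 0.003, 0.0915]
ee_rot: [0.991, 0.132, 0.0, -0.0]
wrist_force: [-0.9, 1.3, 6.8]
finger_gap: 0.0097
grip_force: 30.4
```

>>> {"api": "arm_command", "payload": {"plan": [{"x": 0, "y": 0, "z": 0.05, "ax": 0, "ay": 0, "az": 0, "hand": 255}, {"x": 0, "y": 0, "z": 0, "ax": 0, "ay": 0, "az": 0, "hand": 255}]}}

```text
clock: 11.1
tcp_pos: [0.5229, 0.003, 0.091]
ee_rot: [0.991, 0.132, 0.0, 0.0]
wrist_force: [-1.1, 1.9, 6.5]
finger_gap: 0.01
grip_force: 30.4
```

>>> {"api": "arm_command", "payload": {"plan": [{"x": 0, "y": 0, "z": 0.05, "ax": 0, "ay": 0, "az": 0, "hand": 255}, {"x": 0, "y": 0, "z": 0, "ax": 0, "ay": 0, "az": 0, "hand": 255}]}}

```text
clock: 11.3
tcp_pos: [0.5229, 0.003, 0.0905]
ee_rot: [0.991, 0.132, 0.0, -0.0]
wrist_force: [-0.8, 2.3, 7.4]
finger_gap: 0.0101
grip_force: 30.4
```

>>> {"api": "arm_command", "payload": {"plan": [{"x": 0, "y": 0, "z": 0.05, "ax": 0, "ay": 0, "az": 0, "hand": 255}, {"x": 0, "y": 0, "z": 0, "ax": 0, "ay": 0, "az": 0, "hand": 255}]}}

```text
clock: 11.5
tcp_pos: [0.5229, 0.003, 0.09]
ee_rot: [0.991, 0.132, -0.0, -0.0]
wrist_force: [-2.1, 1.7, 6.9]
finger_gap: 0.0099
grip_force: 30.4
```

>>> {"api": "arm_command", "payload": {"plan": [{"x": 0, "y": 0, "z": 0.05, "ax": 0, "ay": 0, "az": 0, "hand": 255}, {"x": 0, "y": 0, "z": 0, "ax": 0, "ay": 0, "az": 0, "hand": 255}]}}

```text
clock: 11.7
tcp_pos: [0.5229, 0.003, 0.0896]
ee_rot: [0.991, 0.132, 0.0, -0.0]
wrist_force: [-0.9, 1.6, 7.6]
finger_gap: 0.0096
grip_force: 30.4
```

>>> {"api": "arm_command", "payload": {"plan": [{"x": 0, "y": 0, "z": 0.05, "ax": 0, "ay": 0, "az": 0, "hand": 255}, {"x": 0, "y": 0, "z": 0, "ax": 0, "ay": 0, "az": 0, "hand": 255}]}}

```text
clock: 11.9
tcp_pos: [0.5229, 0.0029, 0.0891]
ee_rot: [0.991, 0.132, 0.0, -0.0]
wrist_force: [-1.0, 1.8, 7.9]
finger_gap: 0.0093
grip_force: 30.4
```

>>> {"api": "arm_command", "payload": {"plan": [{"x": 0, "y": 0, "z": 0.05, "ax": 0, "ay": 0, "az": 0, "hand": 255}, {"x": 0, "y": 0, "z": 0, "ax": 0, "ay": 0, "az": 0, "hand": 255}]}}

```text
clock: 12.1
tcp_pos: [0.5229, 0.003, 0.0886]
ee_rot: [0.991, 0.132, 0.0, -0.0]
wrist_force: [-2.5, 2.3, 7.2]
finger_gap: 0.0096
grip_force: 30.4
```

>>> {"api": "arm_command", "payload": {"plan": [{"x": 0, "y": 0, "z": 0.05, "ax": 0, "ay": 0, "az": 0, "hand": 255}, {"x": 0, "y": 0, "z": 0, "ax": 0, "ay": 0, "az": 0, "hand": 255}]}}

```text
clock: 12.3
tcp_pos: [0.5229, 0.003, 0.0884]
ee_rot: [0.991, 0.132, -0.0, -0.0]
wrist_force: [-4.8, 2.5, 13.9]
finger_gap: 0.0099
grip_force: 30.6
```

>>> {"api": "arm_command", "payload": {"plan": [{"x": 0, "y": 0, "z": -0.03, "ax": 0, "ay": 0, "az": 0, "hand": 255}, {"x": 0, "y": 0, "z": 0, "ax": 0, "ay": 0, "az": 5, "hand": 255}, {"x": 0, "y": 0, "z": 0, "ax": 0, "ay": 0, "az": 5, "hand": 255}, {"x": 0, "y": 0, "z": 0, "ax": 0, "ay": 0, "az": 5, "hand": 255}, {"x": 0, "y": 0, "z": 0, "ax": 0, "ay": 0, "az": 0, "hand": 255}]}}

```text
clock: 12.8
tcp_pos: [0.5229, 0.003, 0.0885]
ee_rot: [1.0, -0.0, -0.0, -0.0]
wrist_force: [-3.1, 2.2, 10.3]
finger_gap: 0.0095
grip_force: 30.5
```

```bash
python3 - <<'E'
from h import *
s=read_state(); print(s["tcp_pos"],s["wrist_force"],s["moment"],s["q"][5],s["finger_gap"])
E
```

```text
[0.52291596 0.00296475 0.08851931] [-3.12968113  2.20502822 10.2667126 ] [0.49384739 0.58397831 0.04952222] 1.5324288462836815 0.009547587222694299
```

>>> {"api": "arm_command", "payload": {"plan": [{"x": 0, "y": 0, "z": 0, "ax": 0, "ay": 0, "az": 5, "hand": 255}, {"x": 0, "y": 0, "z": 0, "ax": 0, "ay": 0, "az": 5, "hand": 255}, {"x": 0, "y": 0, "z": 0, "ax": 0, "ay": 0, "az": 5, "hand": 255}, {"x": 0, "y": 0, "z": 0, "ax": 0, "ay": 0, "az": 5, "hand": 255}, {"x": 0, "y": 0, "z": 0, "ax": 0, "ay": 0, "az": 5, "hand": 255}, {"x": 0, "y": 0, "z": 0, "ax": 0, "ay": 0, "az": 5, "hand": 255}, {"x": 0, "y": 0, "z": 0, "ax": 0, "ay": 0, "az": 0, "hand": 255}]}}

```text
clock: 13.5
tcp_pos: [0.5229, 0.003, 0.0885]
ee_rot: [0.966, -0.259, 0.0, -0.0]
wrist_force: [-2.8, 2.2, 9.8]
finger_gap: 0.0097
grip_force: 30.5
```

```bash
python3 - <<'E'
from h import *
s=read_state(); print(s["tcp_pos"],s["wrist_force"],s["moment"],s["q"][5],s["finger_gap"])
E
```

```text
[0.52294434 0.00299751 0.08853621] [-2.79624212  2.23242971  9.79130633] [0.60888107 0.56551052 0.01098209] 2.056021995158372 0.00968084731992622
```

>>> {"api": "arm_command", "payload": {"plan": [{"x": 0, "y": 0, "z": 0, "ax": 0, "ay": 0, "az": 5, "hand": 255}, {"x": 0, "y": 0, "z": 0, "ax": 0, "ay": 0, "az": 5, "hand": 255}, {"x": 0, "y": 0, "z": 0, "ax": 0, "ay": 0, "az": 5, "hand": 255}, {"x": 0, "y": 0, "z": 0, "ax": 0, "ay": 0, "az": 5, "hand": 255}, {"x": 0, "y": 0, "z": 0, "ax": 0, "ay": 0, "az": 5, "hand": 255}, {"x": 0, "y": 0, "z": 0, "ax": 0, "ay": 0, "az": 5, "hand": 255}, {"x": 0, "y": 0, "z": 0, "ax": 0, "ay": 0, "az": 5, "hand": 255}, {"x": 0, "y": 0, "z": 0, "ax": 0, "ay": 0, "az": 0, "hand": 255}]}}

```text
clock: 14.3
tcp_pos: [0.5229, 0.003, 0.0885]
ee_rot: [0.843, -0.538, -0.0, -0.0]
wrist_force: [-3.0, 2.6, 8.7]
finger_gap: 0.0102
grip_force: 30.5
```

```bash
python3 - <<'E'
from h import *
s=read_state(); print(s["tcp_pos"],s["wrist_force"],s["moment"],s["q"][5],s["finger_gap"],s["ee_rot"])
E
```

```text
[0.52290287 0.00302245 0.08849044] [-2.961864    2.55201715  8.74721346] [ 0.66713492  0.53032078 -0.02058733] 2.666922542767296 0.010161455643479271 [ 8.43211529e-01 -5.37581912e-01 -3.07433244e-05 -5.54565729e-05]
```

>>> {"api": "arm_command", "payload": {"plan": [{"x": 0, "y": 0, "z": 0, "ax": 0, "ay": 0, "az": 1, "hand": 255}, {"x": 0, "y": 0, "z": 0, "ax": 0, "ay": 0, "az": 1, "hand": 255}, {"x": 0, "y": 0, "z": 0, "ax": 0, "ay": 0, "az": 0.8, "hand": 255}, {"x": 0, "y": 0, "z": 0, "ax": 0, "ay": 0, "az": 0, "hand": 255}]}}

```text
clock: 14.7
tcp_pos: [0.5229, 0.003, 0.0885]
ee_rot: [0.831, -0.557, -0.0, -0.0]
wrist_force: [-2.1, 2.4, 9.6]
finger_gap: 0.0092
grip_force: 30.5
```

```bash
python3 - <<'E'
from h import *
s=read_state(); print(s["tcp_pos"],s["wrist_force"],s["moment"],s["q"][5],s["finger_gap"])
E
```

```text
[0.52292834 0.00302209 0.08849665] [-2.0861507   2.35835735  9.60004553] [0.77166552 0.56817156 0.15258101] 2.712981155504323 0.009237637625765393
```

>>> {"api": "arm_command", "payload": {"plan": [{"x": 0, "y": 0, "z": 0, "ax": 0, "ay": 0, "az": 0.5, "hand": 255}, {"x": 0, "y": 0, "z": -0.1, "ax": 0, "ay": 0, "az": 0, "hand": 255}, {"x": 0, "y": 0, "z": -0.1, "ax": 0, "ay": 0, "az": 0, "hand": 255}, {"x": 0, "y": 0, "z": -0.1, "ax": 0, "ay": 0, "az": 0, "hand": 255}, {"x": 0, "y": 0, "z": -0.05, "ax": 0, "ay": 0, "az": 0, "hand": 255}, {"x": 0, "y": 0, "z": 0, "ax": 0, "ay": 0, "az": 0, "hand": 255}]}}

```text
clock: 15.3
tcp_pos: [0.5229, 0.003, 0.0919]
ee_rot: [0.828, -0.56, 0.0, -0.0]
wrist_force: [-1.9, 2.2, 6.7]
finger_gap: 0.0098
grip_force: 30.4
```

```bash
python3 - <<'E'
from h import *
s=read_state(); print(s["tcp_pos"],s["wrist_force"],s["moment"],s["q"][5],s["finger_gap"])
E
```

```text
[0.52290336 0.00302798 0.09189393] [-1.92443185  2.24761163  6.71875366] [0.69835962 0.27349961 0.30821909] 2.720983154978327 0.009808565654713112
```

>>> {"api": "arm_command", "payload": {"plan": [{"x": 0, "y": 0, "z": -0.03, "ax": 0, "ay": 0, "az": 0, "hand": 255}, {"x": 0, "y": 0, "z": 0, "ax": 0, "ay": 0, "az": 0, "hand": 120}, {"x": 0, "y": 0, "z": 0, "ax": 0, "ay": 0, "az": 0, "hand": 120}, {"x": 0, "y": 0, "z": 0, "ax": 0, "ay": 0, "az": 0, "hand": 120}, {"x": 0, "y": 0, "z": 0, "ax": 0, "ay": 0, "az": 0, "hand": 120}, {"x": 0, "y": 0, "z": 0, "ax": 0, "ay": 0, "az": 0, "hand": 120}, {"x": 0, "y": 0, "z": -2, "ax": 0, "ay": 0, "az": 0, "hand": 120}, {"x": 0, "y": 0, "z": -4, "ax": 0, "ay": 0, "az": 0, "hand": 120}, {"x": 0, "y": 0, "z": -4, "ax": 0, "ay": 0, "az": 0, "hand": 120}, {"x": 0, "y": 0, "z": -3, "ax": 0, "ay": 0, "az": 0, "hand": 120}]}}

```text
clock: 16.3
tcp_pos: [0.5231, 0.0029, 0.2243]
ee_rot: [0.828, -0.56, 0.001, -0.0]
wrist_force: [0.3, 0.4, -1.0]
finger_gap: 0.0486
grip_force: 0.0
```

>>> {"api": "arm_command", "payload": {"plan": [{"x": 0, "y": 0, "z": 0, "ax": 0, "ay": 0, "az": -8, "hand": 120}, {"x": 0, "y": 0, "z": 0, "ax": 0, "ay": 0, "az": -8, "hand": 120}, {"x": 0, "y": 0, "z": 0, "ax": 0, "ay": 0, "az": 0, "hand": 120}]}}

```text
clock: 16.6
tcp_pos: [0.5228, 0.0029, 0.2222]
ee_rot: [0.899, -0.438, 0.0, -0.0]
wrist_force: [0.6, 0.0, 0.7]
finger_gap: 0.0482
grip_force: 0.0
```

```bash
python3 - <<'E'
from fit import *
np.set_printoptions(precision=4,suppress=True)
s=read_state(); print(s["tcp_pos"],s["wrist_force"],s["clock"])
C={n:cap(n) for n in("wrist","side")}; O=[]
for n,c in C.items():
    d=cams.spot_point("stud_grip",n); print(n,[(x["centre"],round(x["conf"],2)) for x in d[:1]])
    if d:O.append((c,d[0]["centre"]))
print(tri(O))
z=lambda i:cv2.resize(i,None,fx=2,fy=2)
o=np.zeros((400,800,3),np.uint8); o[:,:400]=z(C["wrist"]["image"][60:260,220:420]); o[:,400:]=z(C["side"]["image"][120:320,200:400])
cv2.imwrite("pics/end.png",o[:,:,::-1])
E
```

```text
[0.5228 0.0029 0.2222] [0.57   0.0097 0.7368] 16.6
wrist [([199.8, 324.8], 0.91)]
side [([210.0, 314.9], 0.54)]
[0.5234 0.0032 0.1047]
```

View pics/end.png

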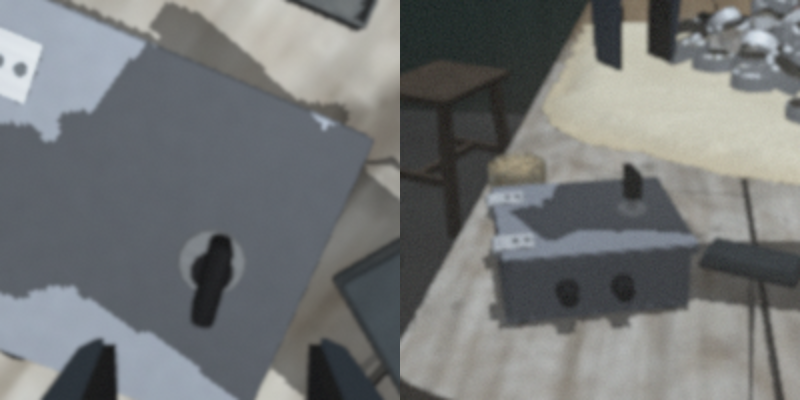

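The picture shows the cover shut and the handle (left half, about 212, 280) roughly parallel to the front edge. The grip point triangulates about 15 mm lower than when out, so the stud is locked in with the gripper clear of it.

```bash
python3 -c "
from station import r; print(r.hand_in())"
```

```text
the job is handed in; nothing more can be done
None
```

The cover is shut and the stud was pushed in until it bottomed lightly (about 14 N in total), turned clockwise to its end stop and let go. It stayed in, about 15 mm down by the cameras, the things beside the box were not touched, and the job is handed in with the gripper clear.

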